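# Draw the instrument tray out from under the ledge with the tray hook

### The arm

A 6-joint arm with a two-finger parallel gripper is mounted at the origin on the work surface. World frame = base frame: x ahead of the robot, y to its left, z up, the work surface at z = 0. Lengths are in mm, angles in degrees, forces in N, time in s.
With the tool pointing down it reaches from about 350 to 850 mm from the base axis. Payload 8.1 kg.
Tool frame: the origin (TCP) lies at the very end of the fingers, on their centre line; the grasp point (between the pads) lies 19 mm behind it; z points along the fingers, y is the direction in which the jaws open and shut (so a half turn about z gives the same grasp; the last joint's range is limited). The gripper opens to 85 mm and grips with 20 to 120 N. Pads are 22 mm wide; open, the fingers measure 114 mm over their backs; the gripper's body (76 mm by 85 mm) begins 54 mm behind the grasp point. The pads swing forward as they close: fully open they stand 13 mm farther back than shut.
Start: joints at [70.164, 7.471, 85.268, -0, 87.261, -4.893], TCP at [154.69, 579.721, 203.492] pointing down, gripper open.
Joint ranges: [-169.43, 169.43], [-51.17, 129.36], [1.28, 143.12], [-76.62, 256.62], [0, 156.53], [-152.29, 152.29]. Speed limits (degrees/s): [136.94, 136.94, 159.86, 180, 180, 180].

### API

Orientations are given as [roll, pitch, yaw] about the fixed x, y, z axes, in that order (R = Rz(yaw) Ry(pitch) Rx(roll)).
In Python, from bench import r gives the robot as it stands.
- The arm moves only by the shell command python3 -m jog 'ROWS' [OPENING] [FORCE]. ROWS is JSON, a list of rows, each a list of 6 numbers: the shift along the tool's x, y, z normalised to -1 to 1, where 1 is 0.25 m, then the turn, a rotation vector about the tool's x, y, z normalised to -1 to 1, where 1 is pi rad. In form: [[x, y, z, ax, ay, az], ...]. A call has 1 to 10 rows; each row is the pose to reach, as a shift and turn from the pose commanded when the call began, along the tool's axes at that moment, turning the shorter way round; what a row does not reach only later rows make up. A row lasts 1/10 s, in which the tool goes at most 50 mm and 8.59 degrees, less where a joint would pass 70% of its speed; a pose out of reach is approached as far as the arm can. A call with a number of a shift or a turn outside -1 to 1 is refused whole. A call with a gripper value outside its range is refused whole. OPENING is the opening, from 0 (shut) to 1 (fully open), set as the call begins (- or left out, the last holds). The fingers move at their own pace and stop on an object; FORCE is the grip in N (left out, the last holds). Time passes only in rows, so rows that repeat a pose let the fingers close. It gives the time, the measured TCP pose, the force and the opening at its end, in the units of the state.
- r.sense(): the state, without advancing time (a new reading comes with each control period).
- r.snapshot(name): name is "side" or "top" or "wrist"; returns a dict with "pixels" (400x640x3 uint8, red, green, blue), "intrinsics" (3x3 intrinsics, pixels), "dist" ([k1, k2, p1, p2, k3] as OpenCV has them; the pictures are not rectified), "extrinsics" (4x4, takes a point from camera to world coordinates). Camera axes: x right, y down, z forward; pixel columns grow to the right and rows downward; lengths in mm; the calibration is good to about 2 mm. A picture is of the moment at which its call begins. There is no depth.
- r.hand_in(): hands the job in, once; it reports no verdict.
The state is a dict: "time": time; "joint_pos": joint angles; "qd": joint speeds; "joint_efforts": joint torques, N m; "tool_pos": TCP position; "tcp_rot": TCP orientation; "ft_force": force on the tool from outside, world axes, zero at the start; "wrist_torque": the same for the moment, N m; "finger_gap": finger opening in mm.
Only numpy, scipy, OpenCV 4.12 (cv2) and the standard library are available. Lean on these libraries where they do the work, as an engineer would, in place of code of your own. Each camera call takes 0.05 s, during which the arm holds its last target.

### The job

The instrument tray has been pushed too far back under the ledge of the small rack to reach by hand. Take the tray hook from the blue mat, catch the tray's red pull loop with it and draw the tray out until its front rim stands clear of the ledge's front edge; touch the tray with the hook only. Then unhook and stand the hook back on the blue mat, upright on its end guards and wholly over the mat, leaving the tray out and the cup, jar and bottle where they are.

Things in the scene. Friction and masses are not known exactly. Their poses are not given: they have to be found in the camera images.
- rack: White and steel instrument rack, fixed, 250 mm wide; origin at counter height. Its -x axis is the way the tray comes out, z up. Posts of radius 7 at x = 0 and 145, y = +-118 mm carry the ledge; base plate 14 mm high from x = -30 to 160. In front of x = -30 only the tray and its loop are under the ledge, which is open at front and sides.
- ledge_edge (a point): Middle of the lower front edge of the rack's white opaque ledge (blue strip along this edge), at x = -100 mm, z = 120 mm of the rack. The ledge runs 270 mm from here to +x, is 250 mm wide in y and 14 mm thick (120 to 134 mm above the counter). Axes as the rack's.
- tray: Steel instrument tray, 160 (x) x 150 x 27 mm, sliding along the rack's x. Origin: middle of its front rim, at its underside, 30 mm above the counter; the pan runs to +x, rim 57 mm above the counter. Axes as the rack's. A red pull loop of 8 mm bar sticks out level 48 mm to -x from the front rim; see tray_eye.
- tray_eye (a point): Centre of the opening of the tray's red loop, 20 mm in front of the tray's front rim, 50 mm above the counter (loop bar 46 to 54). The opening, entered from above, is 40 mm in x and 40 mm in y (about 25 at the outer corners). At the start the loop's outer end is 12 to 37 mm behind the ledge's front edge. Axes as the rack's.
- tray_slide (a joint): How far the tray has been drawn out, in m: 0 = pushed fully back, starts at 0 to 0.025, at 0.085 its front rim is in line with the ledge's front edge, 0.125 = end stop. It slides with about 3 N of friction and stays where it is left.
- hook_grip (a point): Centre of the handle of the loose tray hook (0.15 to 0.3 kg), 26 mm above its underside. x runs along the rod to the prong, z up. Black handle 100 mm long (x), 24 wide (y), 36 high, 8 to 44 mm above the underside. At x = +-54 grey square guards, 50 x 50 x 10 mm, on which the hook stands (at the start on the mat).
- hook_tip (a point): Lower end of the hook's prong, at x = 165, y = 0, z = -20 mm from hook_grip, 6 mm above the hook's underside. An 8 mm steel rod runs from the front guard along x, its axis 36 mm above the underside, to x = 165 and turns straight down into this 8 mm thick prong. Axes as the hook's.
- mat: Blue mat fixed on the counter, 300 x 130 x 6 mm; origin at the centre of its underside, x along its length. At the start the hook stands on it, its handle about 55 mm from the centre towards -x and its prong pointing to +x.
- cup: Loose steel cup, radius 38 mm, 85 mm high, a bystander. Origin at the centre of its underside.
- jar: Loose white closed jar, radius 32 mm, 80 mm high, standing on the ledge towards the back, a bystander. Origin at the centre of its underside.
- bottle: Loose white bottle with a green label and blue cap, radius 33 mm, 170 mm high, a bystander. Origin at the centre of its underside.
There are look-alikes about, which are no part of the job. What is shaped like the part that bears hook_grip but orange, purple or yellow is not meant.

How it is judged (in metres and radians):
On the way, in this order (a step that is already met when the one before it is completed fails the run):
1. the hook is lifted off the mat (height (world z) of hook_grip above 0.06 m), for 0.2 s.
2. the tray is drawn out by its loop until its front rim is clear of the ledge, the hook's prong in the loop (value of joint tray_slide above 0.085 m and distance between hook_tip and tray_eye below 0.045 m), for 0.1 s.
At the end, for the whole second after the job is handed in: The tray is out with its front rim past the ledge's front edge (tray_slide over 0.085), and the hook stands upright (within 0.12 rad) on the mat, the middle of its handle and its prong both over the mat and the handle's centre less than 38 mm above the counter (value of joint tray_slide above 0.085 m and x of hook_grip in the frame of mat between -0.15 and 0.15 m and y of hook_grip in the frame of mat between -0.065 and 0.065 m and x of hook_tip in the frame of mat between -0.15 and 0.15 m and y of hook_tip in the frame of mat between -0.065 and 0.065 m and z of hook_grip in the frame of mat below 0.038 m and angle between hook_grip's own z axis and vertical below 0.12 rad); the robot touches nothing.
It fails at once if the gripper or arm touches the tray (contact force between any of the fingers, the arm and tray above 1 N).
It fails at once if the cup is moved by more than 30 mm (distance of cup from where it was at the start of the episode above 0.03 m).
It fails at once if the jar is moved by more than 30 mm (distance of jar from where it was at the start of the episode above 0.03 m).
It fails at once if the bottle is moved by more than 30 mm (distance of bottle from where it was at the start of the episode above 0.03 m).
It also fails if it takes over 54 s, if anything falls off the work surface, if the arm or the gripper's body presses on something with over 40 N, if the wrist force passes 120 N, or if a joint passes its speed limit or range.

## Working session

There is one attempt and no reset: what is moved stays moved. The work goes in short steps, Python scripts to look and compute and a shell command to move; the robot and the scene stay as the last step left them, time stands still between calls to the robot, and variables do not carry over. Pictures are saved under pics/ and viewed, and the job is handed in when it is done.

```bash
ls; mkdir -p pics; cat > h.py <<'E'
import numpy as np, cv2, json
from bench import r
def snap(n,f):
    s=r.snapshot(n); cv2.imwrite('pics/'+f+'.png',s['pixels'][:,:,::-1]); 
    np.savez('pics/'+f+'.npz',**{k:np.array(s[k]) for k in s}); return s
def load(f): return dict(np.load('pics/'+f+'.npz'))
def ray(s,px):
    u=cv2.undistortPoints(np.array([[px]],float),s['intrinsics'],s['dist'])[0,0]
    E=s['extrinsics']; d=E[:3,:3]@np.array([u[0],u[1],1]); return E[:3,3],d
def onz(s,px,z):
    o,d=ray(s,px); return o+d*(z-o[2])/d[2]
def proj(s,P):
    E=np.linalg.inv(s['extrinsics']); P=np.atleast_2d(P).astype(float)
    return cv2.projectPoints(P,cv2.Rodrigues(E[:3,:3])[0],E[:3,3],s['intrinsics'],s['dist'])[0][:,0]
def tri(a,pa,b,pb):
    o1,d1=ray(a,pa);o2,d2=ray(b,pb)
    t=np.linalg.lstsq(np.c_[d1,-d2],o2-o1,rcond=None)[0]
    p,q=o1+d1*t[0],o2+d2*t[1]; return (p+q)/2,np.linalg.norm(p-q)
E
python3 - <<'E'
from h import *
for n in ['side','top','wrist']:
    s=snap(n,n+'0'); print(n,s['extrinsics'][:3].round(2).tolist())
print(r.sense())
E
```

```text
pics
side [[-0.71, -0.45, 0.54, -442.41], [-0.7, 0.47, -0.53, 993.14], [-0.02, -0.76, -0.65, 1214.3]]
top [[-0.01, -1.0, 0.05, 397.58], [-1.0, 0.01, -0.01, 89.78], [0.01, -0.05, -1.0, 1626.24]]
wrist [[0.26, 0.92, 0.31, 75.66], [0.97, -0.24, -0.08, 599.09], [-0.0, 0.32, -0.95, 372.93]]
{'time': 0.15, 'joint_pos': array([ 7.01639794e+01,  7.50599051e+00,  8.53158615e+01,  4.95222490e-04,
        8.72628315e+01, -4.89468896e+00]), 'qd': array([-0.07098174, -0.08695153, -0.2533264 , -0.11031181,  0.10394604,
       -0.04852036]), 'joint_efforts': array([ 4.55382824e-04, -5.70051563e+01, -5.01165068e+01, -1.51630034e-04,
        9.54843010e-03,  2.97353540e-05]), 'tool_pos': array([154.52677076, 579.2652813 , 202.66811255]), 'tcp_rot': array([-1.79915668e+02, -7.71839998e-03,  1.65058639e+02]), 'ft_force': array([-0.4754801 , -0.0128928 , -0.09053021]), 'wrist_torque': array([-0.03915479, -0.00966117,  0.01770549]), 'finger_gap': 85.23853418226861}
```

View pics/side0.png

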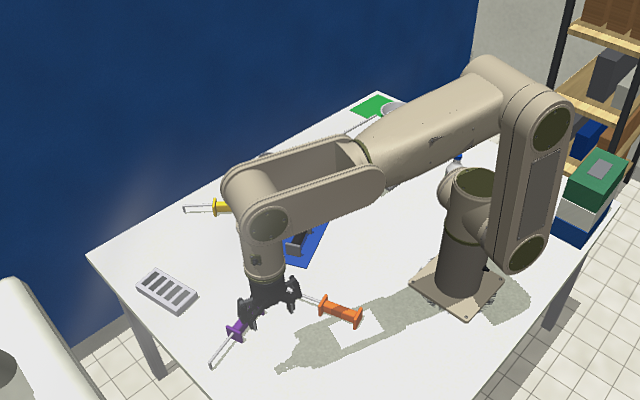

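View pics/top0.png

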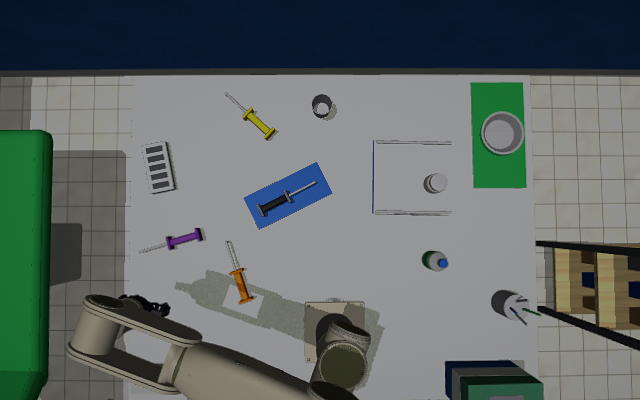

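View pics/wrist0.png

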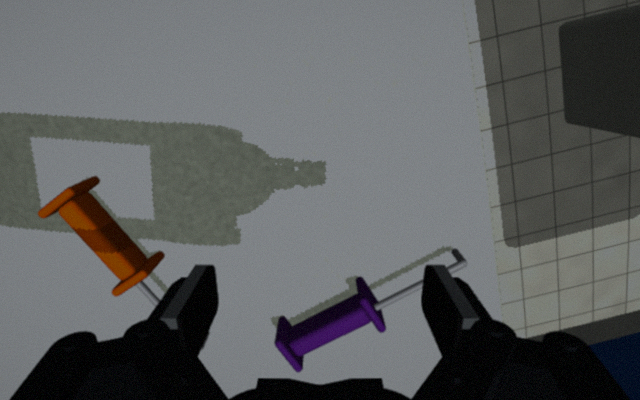

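Candidates in the top view for the hook are black at (275,204) on the blue mat, yellow at (259,122), purple at (185,240) and orange at (240,285). I choose the black one, and check it with a close crop.

```bash
python3 - <<'E'
from h import *
s=load('top0'); im=s['pixels'][:,:,::-1]
a=cv2.resize(im[155:235,235:340],None,fx=7,fy=7,interpolation=cv2.INTER_CUBIC); cv2.imwrite('pics/c1.png',a)
a=cv2.resize(im[130:225,360:465],None,fx=6,fy=6,interpolation=cv2.INTER_CUBIC); cv2.imwrite('pics/c2.png',a)
E
```

```text
(no output)
```

View pics/c1.png

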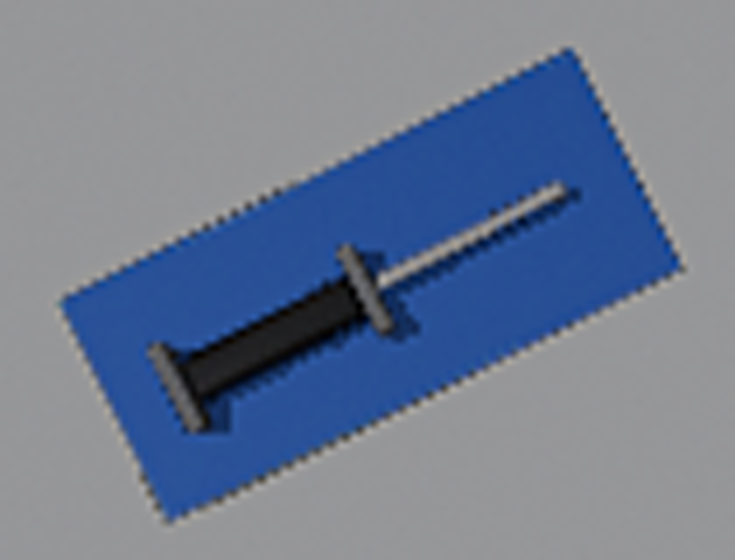

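View pics/c2.png

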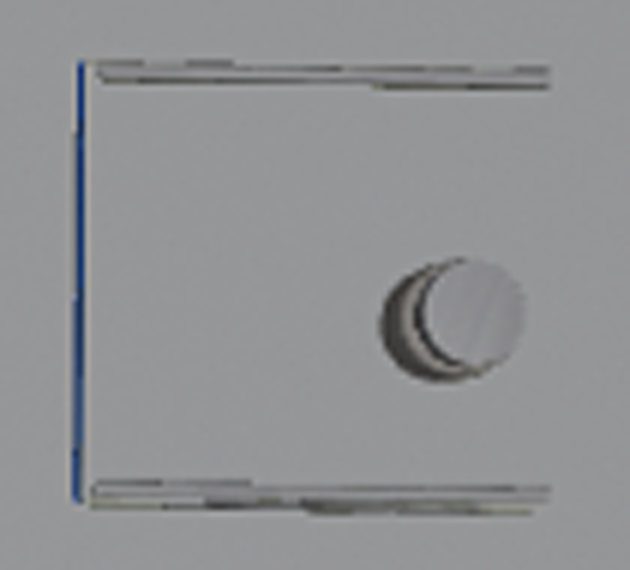

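The crop shows the black hook standing upright on the mat, with grey guards at about crop (176,388) and (366,290) and the rod end at (562,187). In the ledge crop the blue front strip runs from (80,62) to (76,500), and the jar stands at the back.

```bash
python3 - <<'E'
from h import *
s=load('top0')
c1=lambda x,y,z: onz(s,(235+(x+.5)/7-.5,155+(y+.5)/7-.5),z)
c2=lambda x,y,z: onz(s,(360+(x+.5)/6-.5,130+(y+.5)/6-.5),z)
M=np.array([c1(*p,6) for p in [(60,300),(572,47),(685,270),(167,522)]]);print('mat',M.round(1).tolist(),M.mean(0))
d=(M[1]-M[0]+M[2]-M[3]);print('mat yaw',np.degrees(np.arctan2(d[1],d[0])),np.linalg.norm(d)/2)
b=(c1(152,347,56)+c1(200,430,56))/2; f=(c1(343,248,56)+c1(388,332,56))/2; t=c1(560,185,46)
print(b,f,t); g=(b+f)/2;print('grip',g); v=t-g;print(np.degrees(np.arctan2(v[1],v[0])),np.linalg.norm(v[:2])); v=f-b;print(np.degrees(np.arctan2(v[1],v[0])),np.linalg.norm(v[:2]))
for z in (134,):
  A=c2(79,60,z);B=c2(75,502,z);print('ledge',A,B,(A+B)/2,np.linalg.norm(A-B)); v=B-A; print(np.degrees(np.arctan2(v[1],v[0])))
  C=c2(550,68,z);D=c2(550,500,z);print(C,D)
def blob(u,v,z): print(onz(s,(u,v),z))
blob(322,105,85);blob(439,263,170);blob(360+470/6,130+313/6,214)
E
```

```text
mat [[485.7, 329.3, 6.0], [617.6, 60.5, 6.0], [499.8, 2.0, 6.0], [369.5, 273.2, 6.0]] [493.14024966 166.25629013   6.        ]
mat yaw -64.10250375370164 300.14249261858697
[437.80983679 263.05737025  56.        ] [487.2757445  166.98239796  56.        ] [541.1505342   67.82325022  46.        ]
grip [462.54279065 215.01988411  56.        ]
-61.89634705720189 166.87128684727364
-62.75752047708738 108.06144699397186
ledge [ 673.90726013 -130.10353933  134.        ] [ 422.9772686  -124.56355908  134.        ] [ 548.44226437 -127.3335492   134.        ] 250.99113934395157
178.73524114424598
[ 668.79243416 -399.66258915  134.        ] [ 422.48148686 -394.03851853  134.        ]
[806.83009709  40.53951418  85.        ]
[ 257.36829162 -338.36176925  170.        ]
[ 520.35500736 -328.3013228   214.        ]
```

```bash
cat >> h.py <<'E'
from scipy.spatial.transform import Rotation as Ro
def row(P,rpy):
    s=r.sense(); R=Ro.from_euler('xyz',s['tcp_rot'],degrees=True)
    d=R.inv().apply(np.array(P)-s['tool_pos'])/250
    w=(R.inv()*Ro.from_euler('xyz',rpy,degrees=True)).as_rotvec()/np.pi
    print('pos',s['tool_pos'].round(1),s['tcp_rot'].round(2),'row',np.r_[d,w].round(4).tolist(),'t',s['time'])
E
python3 -c "
from h import *
row([309,397,160],[180,0,141]);row([463,215,110],[180,0,117.5])"
```

```text
pos [154.5 579.3 202.7] [-1.7992e+02 -1.0000e-02  1.6506e+02] row [-0.785, -0.5448, 0.1714, -0.0005, 0.0001, 0.1337] t 0.15
pos [154.5 579.3 202.7] [-1.7992e+02 -1.0000e-02  1.6506e+02] row [-1.5679, -1.0891, 0.3721, -0.0005, 0.0002, 0.2642] t 0.15
```

```bash
python3 -m jog '[[-0.2,-0.14,0.04,0,0,0.03],[-0.4,-0.28,0.08,0,0,0.065],[-0.6,-0.42,0.13,0,0,0.1],[-0.785,-0.545,0.17,0,0,0.134],[-0.785,-0.545,0.17,0,0,0.134]]' 1; python3 -c "
from h import *
row([463,215,110],[180,0,117.5])"
```

```text
time: 0.65
tool_pos: [310.1, 395.3, 160.2]
tcp_rot: [-180.0, 0.0, 140.7]
ft_force: [0.6, 0.7, 0.8]
finger_gap: 85.3
pos [310.1 395.3 160.2] [-1.7996e+02  2.0000e-02  1.4070e+02] row [-0.9302, -0.1706, 0.2012, -0.0002, 0.0001, 0.1289] t 0.65
```

```bash
python3 -m jog '[[-0.23,-0.04,0.05,0,0,0.032],[-0.46,-0.085,0.1,0,0,0.065],[-0.7,-0.13,0.15,0,0,0.1],[-0.93,-0.17,0.2,0,0,0.129],[-0.93,-0.17,0.2,0,0,0.129],[-0.93,-0.17,0.2,0,0,0.129]]'; python3 -c "
from h import *
snap('wrist','w1');snap('side','s1')
row([463,215,110],[180,0,117.5])"
```

```text
time: 1.25
tool_pos: [464.6, 213.6, 109.4]
tcp_rot: [-179.9, 0.1, 117.4]
ft_force: [-0.8, 0.4, -0.5]
finger_gap: 85.8
pos [462.9 217.  110.4] [-1.7993e+02 -3.0000e-02  1.1758e+02] row [-0.0074, -0.0034, 0.0017, -0.0004, -0.0002, 0.0004] t 1.35
```

View pics/w1.png

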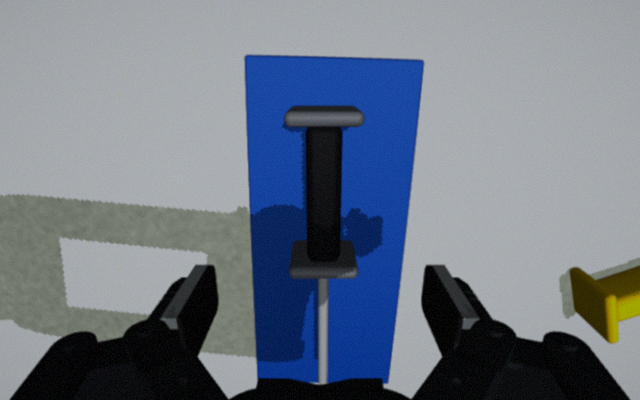

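View pics/s1.png

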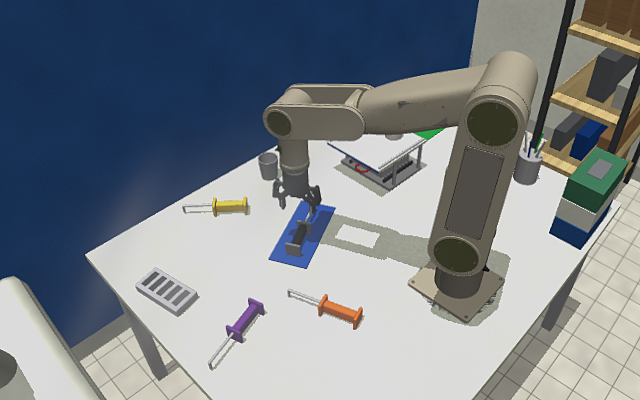

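```bash
python3 - <<'E'
from h import *
s=load('w1'); print(s['extrinsics'][:3,3], s['intrinsics'].round(0).tolist())
a=onz(s,(324.5,110),56);b=onz(s,(323.5,242),56);print(a,b,(a+b)/2); v=b-a;print(np.degrees(np.arctan2(v[1],v[0])),np.linalg.norm(v))
# model predictions
for yaw,g in [(-62.5,(462.5,215.0)),(-62.2,(463,215))]:
  R=Ro.from_euler('z',yaw,degrees=True)
  P=R.apply([[-59,25,24],[-59,-25,24],[-49,25,24],[-49,-25,24],[49,25,24],[49,-25,24],[49,25,-26],[49,-25,-26],[165,0,14]])+np.array([*g,32]);print(proj(s,P).round(0).tolist())
t=load('side0');t=load('s1')
im=t['pixels'][:,:,::-1];cv2.imwrite('pics/c3.png',cv2.resize(im[120:200,320:440],None,fx=6,fy=6,interpolation=cv2.INTER_CUBIC))
im=s['pixels'][:,:,::-1];cv2.imwrite('pics/c4.png',cv2.resize(im[90:300,260:390],None,fx=2.8,fy=2.8,interpolation=cv2.INTER_CUBIC))
E
```

```text
[426.88419652 284.68838598 279.68162805] [[360.0, 0.0, 319.0], [0.0, 360.0, 196.0], [0.0, 0.0, 1.0]]
[438.50508252 268.81578902  56.        ] [478.84724382 190.31492222  56.        ] [458.67616317 229.56535562  56.        ]
-62.801041712952994 88.26027456475391
[[360.0, 110.0], [278.0, 110.0], [359.0, 126.0], [278.0, 126.0], [355.0, 267.0], [283.0, 267.0], [349.0, 237.0], [289.0, 237.0], [319.0, 382.0]]
[[360.0, 110.0], [278.0, 110.0], [360.0, 126.0], [278.0, 127.0], [356.0, 267.0], [284.0, 268.0], [350.0, 237.0], [290.0, 238.0], [321.0, 383.0]]
```

View pics/c3.png

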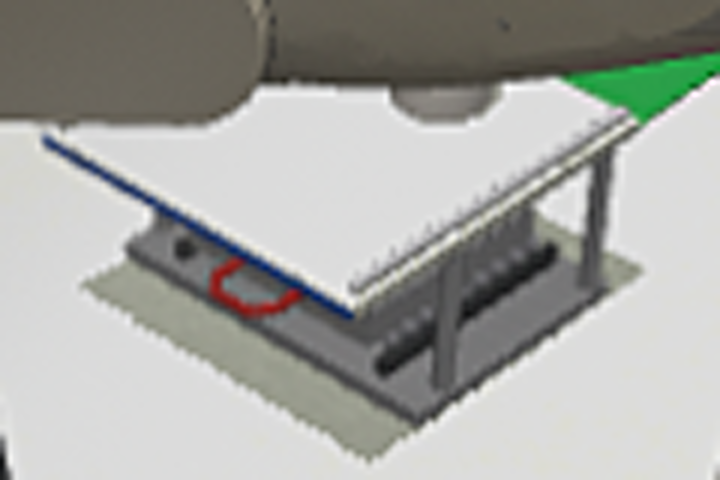

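View pics/c4.png

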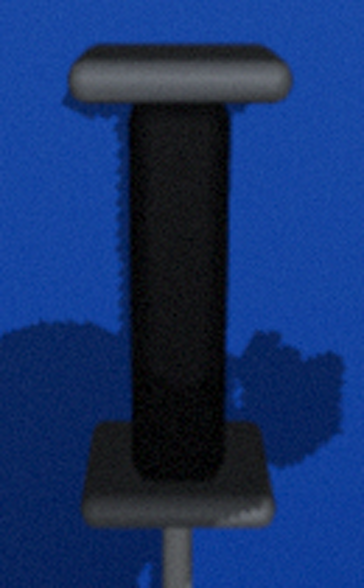

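```bash
python3 - <<'E'
from h import *
t=load('s1'); a=np.radians(-91.2); X=np.array([np.cos(a),np.sin(a),0]);Y=np.array([-X[1],X[0],0])
L=np.array([548.4,-127.3,0])
im=t['pixels'][:,:,::-1]
base=cv2.resize(im[120:200,320:440],None,fx=6,fy=6,interpolation=cv2.INTER_CUBIC)
out=[]
for gap in (12,20,28,36):
  b=base.copy()
  def poly(pts,col):
    q=(proj(t,np.array(pts))-[320,120]+.5)*6-.5
    cv2.polylines(b,[q.astype(int)],False,col,1)
  # outline: outer & inner edges z=50
  o=[(48,24),(10,24),(0,16.5),(0,-16.5),(10,-24),(48,-24)]
  i=[(48,20),(18,20),(8,12.5),(8,-12.5),(18,-20),(48,-20)]
  for pl,c in((o,(0,255,0)),(i,(255,255,0))):
    poly([L+X*(gap+x)+Y*y+[0,0,50] for x,y in pl],c)
  poly([L+Y*125+[0,0,120],L-Y*125+[0,0,120],L-Y*125+X*270+[0,0,120]],(0,255,255))
  poly([L+Y*125+[0,0,134],L-Y*125+[0,0,134],L-Y*125+X*270+[0,0,134]],(255,0,255))
  out.append(b[220:360,100:420])
cv2.imwrite('pics/c5.png',cv2.resize(np.vstack([np.hstack(out[:2]),np.hstack(out[2:])]),None,fx=1.25,fy=1.25))
E
```

```text
(no output)
```

View pics/c5.png

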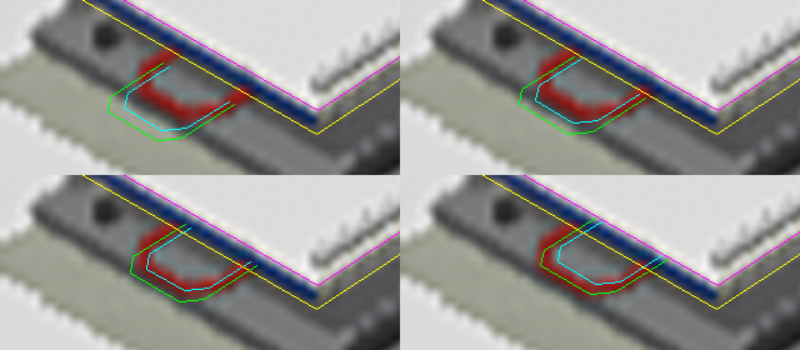

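```bash
python3 -c "
from h import *
row([465,216,15],[180,0,117.2])"
```

```text
pos [462.9 217.  110.4] [-1.7993e+02 -3.0000e-02  1.1758e+02] row [-0.0078, 0.006, 0.3817, -0.0004, -0.0002, 0.0021] t 1.35
```

```bash
python3 -m jog '[[-0.008,0.006,0.12,0,0,0.002],[-0.008,0.006,0.24,0,0,0.002],[-0.008,0.006,0.32,0,0,0.002],[-0.008,0.006,0.382,0,0,0.002],[-0.008,0.006,0.382,0,0,0.002],[-0.008,0.006,0.382,0,0,0.002]]'
python3 -c "
from h import *
snap('wrist','w2')
row([465,216,15],[180,0,117.2])"
```

```text
time: 1.95
tool_pos: [464.7, 217.8, 15.9]
tcp_rot: [-180.0, -0.0, 117.4]
ft_force: [-0.7, -0.1, 0.9]
finger_gap: 85.4
pos [465.4 217.9  16.6] [179.93   0.   117.43] row [-0.0059, -0.0051, 0.0064, 0.0004, 0.0, 0.0013] t 2.0
```

View pics/w2.png

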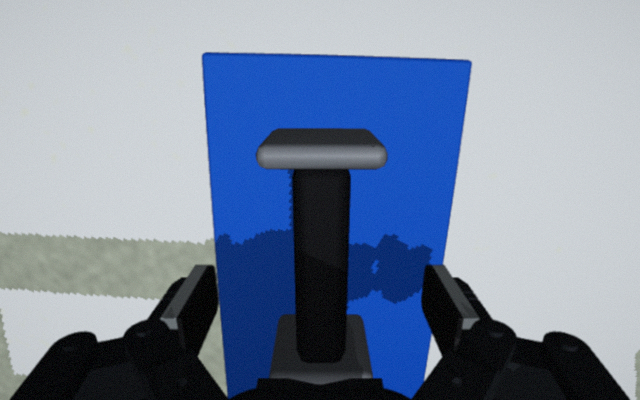

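The handle is centred between the pads (column 321, pads at 210 and 430), so I close.

```bash
python3 -m jog '[[0,0,0,0,0,0],[0,0,0,0,0,0],[0,0,0,0,0,0],[0,0,0,0,0,0],[0,0,0,0,0,0],[0,0,0,0,0,0],[0,0,0,0,0,0],[0,0,0,0,0,0]]' 0 80
python3 -m jog '[[0,0,-0.1,0,0,0],[0,0,-0.2,0,0,0],[0,0,-0.3,0,0,0],[0,0,-0.3,0,0,0],[0,0,-0.3,0,0,0]]'
python3 -c "
from h import *
snap('wrist','w3');snap('side','s3');snap('top','t3')
row([547,30,100],[180,0,88.8])"
```

```text
time: 2.8
tool_pos: [465.7, 217.1, 16.2]
tcp_rot: [179.9, 0.0, 117.4]
ft_force: [-0.3, -0.2, 6.1]
finger_gap: 21.2
time: 3.3
tool_pos: [465.2, 216.9, 90.1]
tcp_rot: [180.0, 0.0, 117.4]
ft_force: [0.0, 0.2, -2.7]
finger_gap: 21.3
pos [463.8 216.4  88.4] [-1.7981e+02 -3.0000e-02  1.1736e+02] row [-0.8151, -0.0471, -0.0465, -0.0011, 0.0001, 0.1587] t 3.45
```

View pics/w3.png

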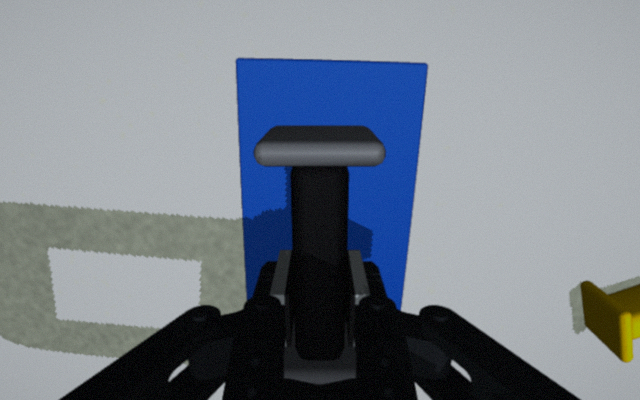

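View pics/s3.png

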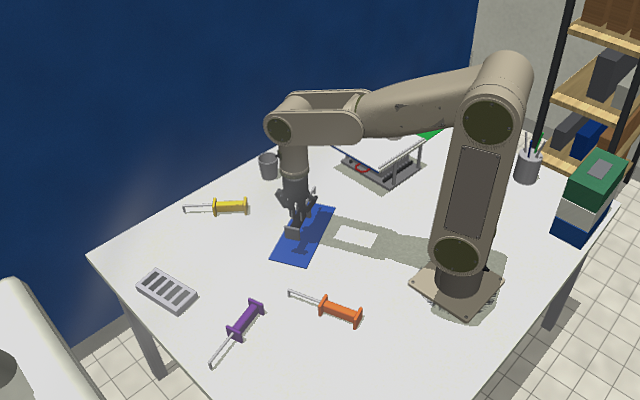

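```bash
python3 - <<'E'
from h import *
s=load('w3'); st=r.sense()
R=Ro.from_euler('xyz',st['tcp_rot'],degrees=True)
for dx in (-5,0,5):
  hk=np.array([[-59,25,24],[-59,-25,24],[-49,25,24],[-49,-25,24],[-59,25,-26],[-59,-25,-26],[49,12,18],[49,-12,18]])
  T=np.c_[-(hk[:,0]+dx),hk[:,1],-hk[:,2]-16]
  print(dx,proj(s,R.apply(T)+st['tool_pos']).round(0).tolist())
E
```

```text
-5 [[387.0, 123.0], [249.0, 123.0], [386.0, 150.0], [251.0, 151.0], [368.0, 111.0], [268.0, 111.0], [344.0, 351.0], [293.0, 352.0]]
0 [[386.0, 137.0], [250.0, 137.0], [385.0, 164.0], [252.0, 164.0], [368.0, 121.0], [268.0, 121.0], [344.0, 360.0], [294.0, 360.0]]
5 [[386.0, 150.0], [251.0, 151.0], [384.0, 176.0], [252.0, 177.0], [368.0, 131.0], [268.0, 131.0], [343.0, 368.0], [294.0, 368.0]]
```

View pics/t3.png

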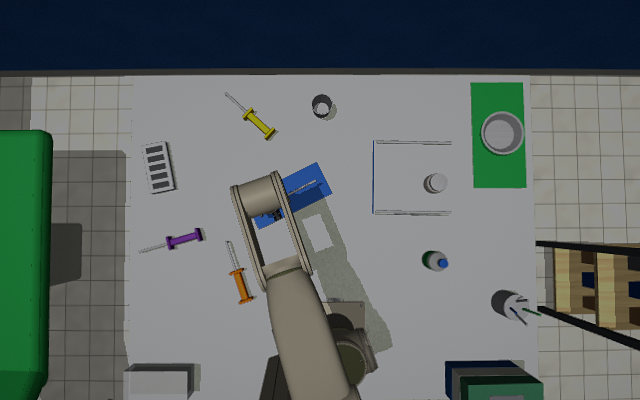

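Hook held level and straight (guard at rows 127–165 matches the model). Next I move to a position in front of the rack.

```bash
python3 -c "
from h import *
row([551,75,80],[180,0,88.8])"
```

```text
pos [463.8 216.4  88.4] [-1.7981e+02 -3.0000e-02  1.1736e+02] row [-0.6626, 0.0501, 0.0333, -0.0011, 0.0001, 0.1587] t 3.45
```

```bash
python3 -m jog '[[-0.1,0.01,0,0,0,0.03],[-0.22,0.02,0,0,0,0.06],[-0.34,0.03,0.01,0,0,0.09],[-0.46,0.04,0.02,0,0,0.12],[-0.58,0.05,0.033,0,0,0.145],[-0.663,0.05,0.033,-0.001,0,0.159],[-0.663,0.05,0.033,-0.001,0,0.159],[-0.663,0.05,0.033,-0.001,0,0.159],[-0.663,0.05,0.033,-0.001,0,0.159]]'
python3 -c "
from h import *
snap('side','s4');snap('top','t4');snap('wrist','w4')
row([551,75,80],[180,0,88.8])
for n in 's4','t4':
  s=load(n);print(proj(s,[[548,-127,120],[547,-185,50]]))
s=load('s4');im=s['pixels'][:,:,::-1];cv2.imwrite('pics/c6.png',cv2.resize(im[120:220,300:440],None,fx=5,fy=5,interpolation=cv2.INTER_CUBIC))
"
```

```text
time: 4.35
tool_pos: [551.5, 76.1, 81.3]
tcp_rot: [179.9, -0.1, 88.8]
ft_force: [-0.0, -0.1, -1.5]
finger_gap: 21.2
pos [552.   76.3  82.1] [ 1.7985e+02 -5.0000e-02  8.8820e+01] row [-0.0052, -0.0039, 0.0082, 0.0008, -0.0003, 0.0001] t 4.5
[[351.99302512 159.0655265 ]
 [362.39098564 167.73569301]]
[[371.74724275 176.78662651]
 [385.11134031 178.95100096]]
```

View pics/c6.png

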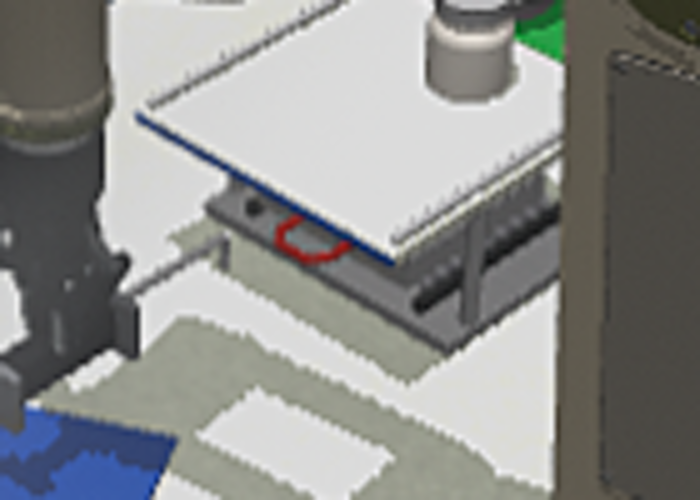

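View pics/t4.png

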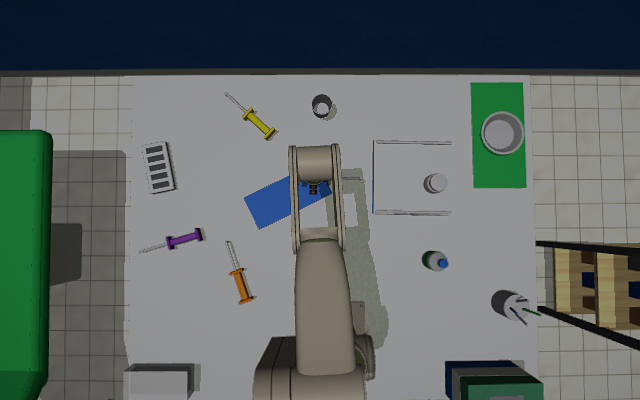

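View pics/w4.png

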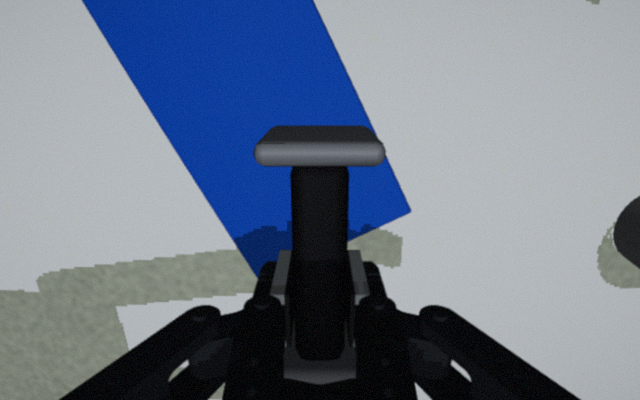

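```bash
cat > ov.py <<'E'
from h import *
import sys
def ov(sn,out,box,f,gaps,L=np.array([548.4,-127.3,0]),yaw=-91.2,off=(0,0),st=None,dx=1):
  t=load(sn); a=np.radians(yaw); X=np.array([np.cos(a),np.sin(a),0]);Y=np.array([-X[1],X[0],0])
  im=t['pixels'][:,:,::-1]; x0,x1,y0,y1=box
  base=cv2.resize(im[y0:y1,x0:x1],None,fx=f,fy=f,interpolation=cv2.INTER_CUBIC)
  o=[(48,24),(10,24),(0,16.5),(0,-16.5),(10,-24),(48,-24)]
  i=[(48,20),(18,20),(8,12.5),(8,-12.5),(18,-20),(48,-20)]
  R=Ro.from_euler('xyz',st['tcp_rot'],degrees=True); res=[base]
  for g in gaps:
    b=base.copy()
    def poly(P,c,cl=False):
      q=(proj(t,np.array(P))+off-[x0,y0]+.5)*f-.5
      cv2.polylines(b,[q.astype(int)],cl,c,1)
    for pl,c in((o,(0,255,0)),(i,(255,255,0))): poly([L+X*(g+x)+Y*y+[0,0,50] for x,y in pl],c)
    for z in(120,134): poly([L+Y*125+X*270+[0,0,z],L+Y*125+[0,0,z],L-Y*125+[0,0,z],L-Y*125+X*270+[0,0,z]],(0,255,255))
    hk=np.array([[59,0,10],[165,0,10],[165,0,-20]]); T=np.c_[-(hk[:,0]+dx),hk[:,1],-hk[:,2]-16]
    poly(R.apply(T)+st['tool_pos'],(255,0,255)); res.append(b)
  n=len(res); res+= [np.zeros_like(base)]*(n%2)
  cv2.imwrite(out,np.vstack([np.hstack(res[k:k+2]) for k in range(0,len(res),2)]))
E
python3 - <<'E'
from ov import *
ov('s4','pics/c7.png',(325,385,145,180),6.6,(26,30,34),st=r.sense())
E
```

```text
(no output)
```

View pics/c7.png

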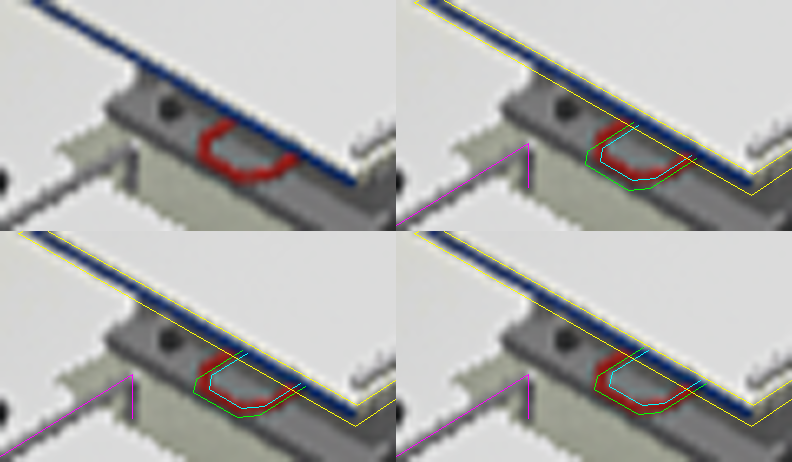

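The side view shows the prong overlay matching the true prong (crop x 132, y 145–190). The loop fits best at gap 34, so its eye is near (547,−189). I move in above the loop, under the ledge.

```bash
python3 -c "
from h import *
row([550.6,-22,71.5],[180,0,88.8])"
```

```text
pos [552.   76.3  82.1] [ 1.7985e+02 -5.0000e-02  8.8820e+01] row [-0.3932, 0.0024, 0.0419, 0.0008, -0.0003, 0.0001] t 4.5
```

```bash
python3 -m jog '[[0,0,0.042,0.001,0,0],[-0.08,0,0.042,0.001,0,0],[-0.16,0.002,0.042,0.001,0,0],[-0.24,0.002,0.042,0.001,0,0],[-0.32,0.002,0.042,0.001,0,0],[-0.37,0.002,0.042,0.001,0,0],[-0.393,0.002,0.042,0.001,0,0],[-0.393,0.002,0.042,0.001,0,0],[-0.393,0.002,0.042,0.001,0,0]]'
python3 -c "
from ov import *
snap('side','s5')
row([550.6,-22,71.5],[180,0,88.8])
ov('s5','pics/c8.png',(325,385,145,180),6.6,(30,34,37),st=r.sense())
"
```

```text
time: 5.4
tool_pos: [550.8, -22.2, 71.5]
tcp_rot: [-180.0, -0.1, 88.7]
ft_force: [-0.3, -0.4, -2.2]
finger_gap: 20.8
pos [550.8 -22.   71.6] [-1.7999e+02 -6.0000e-02  8.8770e+01] row [0.0002, -0.0008, 0.0002, -0.0001, -0.0004, -0.0002] t 5.45
```

View pics/c8.png

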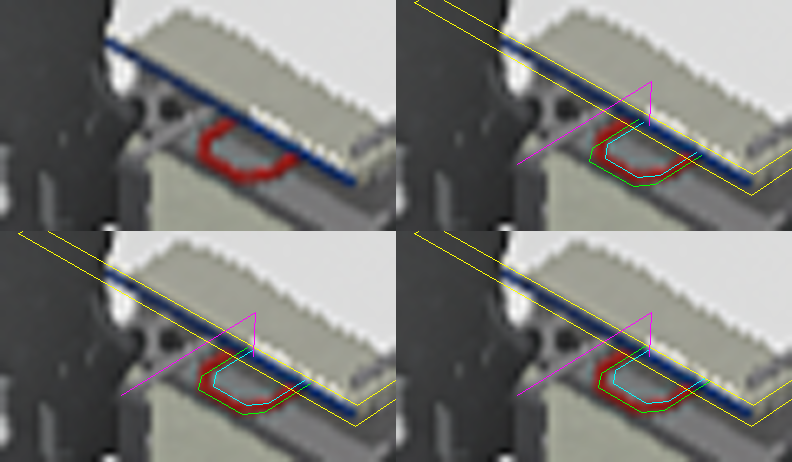

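```bash
python3 -m jog '[[0,0,0.03,0,0,0],[0,0,0.06,0,0,0],[0,0,0.06,0,0,0]]'; python3 -m jog '[[0,0,0.03,0,0,0],[0,0,0.056,0,0,0],[0,0,0.056,0,0,0]]'
python3 -c "
from ov import *
snap('side','s6')
row([550.6,-22,42],[180,0,88.8])
ov('s6','pics/c9.png',(325,385,145,180),6.6,(34,),st=r.sense())
"
```

```text
time: 5.75
tool_pos: [549.4, -22.2, 54.7]
tcp_rot: [-179.8, -0.1, 88.8]
ft_force: [-0.3, 0.7, -3.0]
finger_gap: 21.4
time: 6.05
tool_pos: [549.7, -22.6, 41.2]
tcp_rot: [-179.9, -0.1, 88.7]
ft_force: [0.1, -1.0, -2.3]
finger_gap: 20.8
pos [550.1 -22.7  41.8] [-1.799e+02 -5.000e-02  8.873e+01] row [0.0029, 0.0019, -0.0009, -0.0005, -0.0003, -0.0004] t 6.1
```

View pics/c9.png

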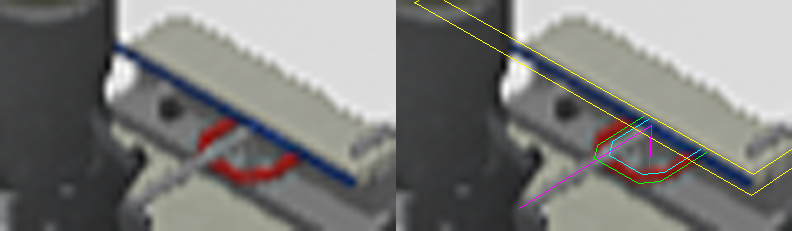

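```bash
python3 -m jog '[[0.03,0,0,0,0,0],[0.06,0,0,0,0,0],[0.09,0,0,0,0,0],[0.12,0,0,0,0,0],[0.15,0,0,0,0,0],[0.18,0,0,0,0,0]]'
python3 -c "
from ov import *
snap('side','s7')
row([550.6,95,42],[180,0,88.8])
ov('s7','pics/c10.png',(310,390,140,195),4.9,(-10,),st=r.sense())
"
```

```text
time: 6.7
tool_pos: [551.9, 22.8, 42.8]
tcp_rot: [180.0, -0.0, 88.8]
ft_force: [0.2, -2.9, -3.2]
finger_gap: 21.1
pos [551.8  24.   42.8] [-1.800e+02 -9.000e-02  8.877e+01] row [0.2838, -0.0109, 0.0035, -0.0, -0.0005, -0.0002] t 6.75
```

View pics/c10.png

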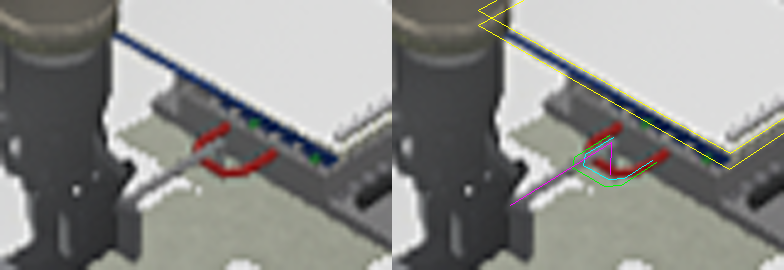

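The loop is following the prong with about 3 N of drag, so I keep pulling.

```bash
python3 -m jog '[[0.04,0,0,0,0,0],[0.08,-0.003,0,0,0,0],[0.12,-0.006,0,0,0,0],[0.16,-0.01,0,0,0,0],[0.2,-0.01,0,0,0,0],[0.24,-0.01,0,0,0,0],[0.27,-0.01,0,0,0,0],[0.285,-0.01,0,0,0,0],[0.285,-0.01,0,0,0,0],[0.285,-0.01,0,0,0,0]]'
python3 -c "
from ov import *
snap('side','s8');snap('top','t8')
row([550.6,95,42],[180,0,88.8])
ov('s8','pics/c11.png',(310,390,140,195),4.9,(-69,),st=r.sense())
t=load('t8');im=t['pixels'][:,:,::-1];cv2.imwrite('pics/c12.png',cv2.resize(im[135:225,320:420],None,fx=6,fy=6,interpolation=cv2.INTER_CUBIC))
"
```

```text
time: 7.75
tool_pos: [550.6, 93.9, 42.6]
tcp_rot: [-180.0, -0.1, 88.7]
ft_force: [0.0, 0.2, -2.0]
finger_gap: 20.9
pos [550.7  93.5  42.7] [-1.7997e+02 -7.0000e-02  8.8720e+01] row [0.006, -0.0004, 0.0026, -0.0002, -0.0004, -0.0005] t 7.85
```

View pics/c11.png

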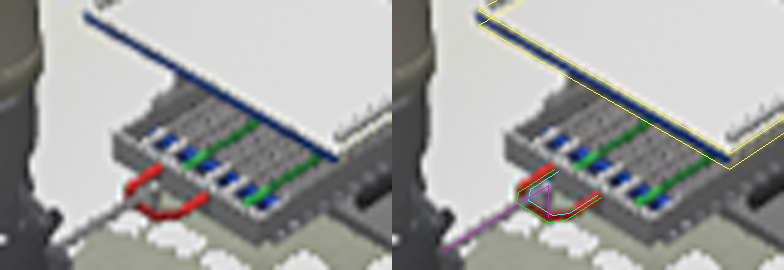

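View pics/c12.png

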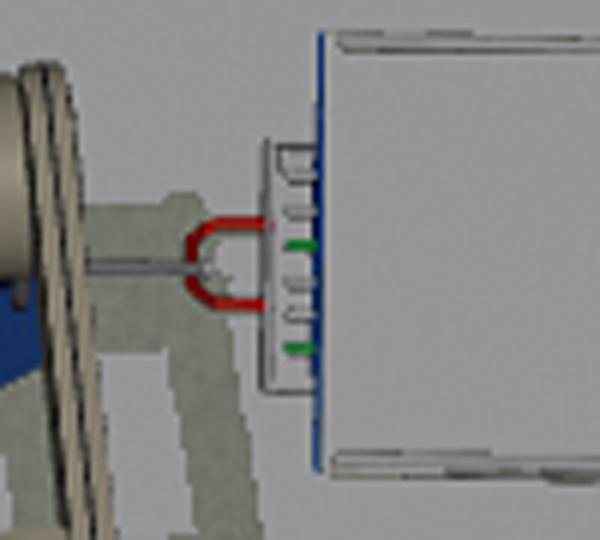

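```bash
python3 - <<'E'
from h import *
s=load('t8'); c=lambda x,y,z: onz(s,(320+(x+.5)/6-.5,135+(y+.5)/6-.5),z)
print(c(262,265,57),c(318,250,134),c(186,265,54))
E
```

```text
[ 547.39552712 -105.61054383   57.        ] [ 548.41728876 -127.85222236  134.        ] [547.88337875 -60.67777254  54.        ]
```

The tray is drawn out: its rim is at y≈−106 against the ledge at y≈−128, about 22 mm clear. I now centre the prong in the loop, lift it straight out and go back over the mat.

```bash
python3 -m jog '[[-0.02,0,0,0,0,0],[-0.045,0,0,0,0,0],[-0.045,0,0,0,0,0],[-0.045,0,-0.06,0,0,0],[-0.045,0,-0.12,0,0,0],[-0.045,0,-0.18,0,0,0],[-0.045,0,-0.25,0,0,0],[-0.045,0,-0.25,0,0,0]]'
python3 -c "
from h import *
snap('side','s9')
row([551,110,105],[180,0,88.8])
row([465,217,105],[180,0,116.5])"
```

```text
time: 8.65
tool_pos: [553.6, 82.5, 110.0]
tcp_rot: [179.6, -0.1, 88.8]
ft_force: [0.8, 0.3, -1.4]
finger_gap: 20.9
pos [552.6  82.5 108.1] [ 1.7972e+02 -7.0000e-02  8.8750e+01] row [0.1099, -0.0088, 0.0124, 0.0016, -0.0004, -0.0003] t 8.7
pos [552.6  82.5 108.1] [ 1.7972e+02 -7.0000e-02  8.8750e+01] row [0.5303, -0.362, 0.0112, 0.0016, -0.0, -0.1542] t 8.7
```

View pics/s9.png

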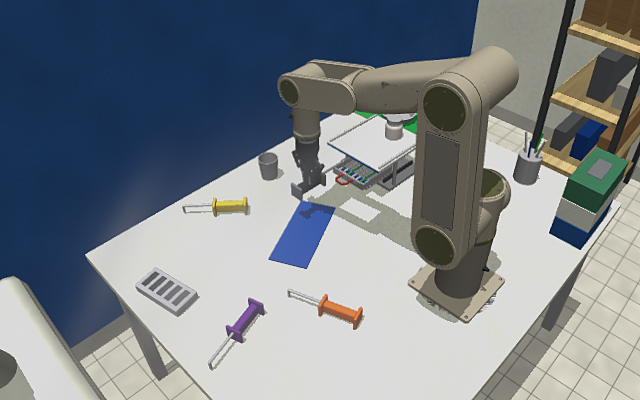

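```bash
python3 -c "
from h import *
row([469,216,80],[180,0,115.9])"
python3 -m jog '[[0.1,-0.02,0,0,0,-0.01],[0.2,-0.1,0,0,0,-0.04],[0.3,-0.2,0.02,0,0,-0.07],[0.4,-0.28,0.05,0,0,-0.1],[0.5,-0.34,0.09,0,0,-0.13],[0.525,-0.346,0.112,0.0015,0,-0.151],[0.525,-0.346,0.112,0.0015,0,-0.151],[0.525,-0.346,0.112,0.0015,0,-0.151],[0.525,-0.346,0.112,0.0015,0,-0.151]]'
python3 -c "
from h import *
snap('wrist','w10')
row([469,216,80],[180,0,115.9])
row([469,216,17],[180,0,115.9])"
```

```text
pos [552.6  82.5 108.1] [ 1.7972e+02 -7.0000e-02  8.8750e+01] row [0.5265, -0.3464, 0.1113, 0.0016, -0.0, -0.1508] t 8.7
time: 9.6
tool_pos: [467.6, 214.8, 77.6]
tcp_rot: [-179.8, -0.1, 115.8]
ft_force: [0.4, -0.7, -1.9]
finger_gap: 21.2
pos [467.7 214.8  77.7] [-1.7979e+02 -9.0000e-02  1.1579e+02] row [0.0022, 0.0068, -0.0091, -0.0012, -0.0005, -0.0006] t 9.65
pos [467.7 214.8  77.7] [-1.7979e+02 -9.0000e-02  1.1579e+02] row [0.0018, 0.0078, 0.2429, -0.0012, -0.0005, -0.0006] t 9.65
```

View pics/w10.png

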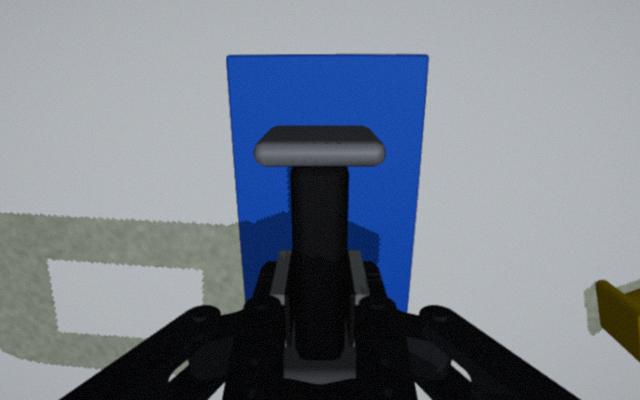

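The hook is aligned with the mat, whose edges at columns 228 and 428 lie symmetric about the guard. I lower it.

```bash
python3 -m jog '[[0,0.004,0.08,-0.001,0,0],[0,0.008,0.15,-0.001,0,0],[0,0.008,0.2,-0.001,0,0],[0,0.008,0.225,-0.001,0,0],[0,0.008,0.238,-0.001,0,0],[0,0.008,0.238,-0.001,0,0],[0,0.008,0.238,-0.001,0,0]]'; python3 -m jog '[[0,0,0.004,0,0,0],[0,0,0.006,0,0,0],[0,0,0.006,0,0,0]]'
```

```text
time: 10.35
tool_pos: [469.2, 216.4, 18.6]
tcp_rot: [-180.0, -0.1, 115.9]
ft_force: [-0.0, 0.4, -1.1]
finger_gap: 20.8
time: 10.65
tool_pos: [468.7, 216.3, 16.6]
tcp_rot: [-180.0, -0.1, 115.9]
ft_force: [-0.4, -0.3, -2.2]
finger_gap: 20.8
```

```bash
python3 -m jog '[[0,0,0.003,0,0,0],[0,0,0.005,0,0,0],[0,0,0.005,0,0,0]]'
```

```text
time: 10.95
tool_pos: [468.9, 216.4, 16.1]
tcp_rot: [-180.0, -0.1, 115.9]
ft_force: [-4.1, -0.7, 7.6]
finger_gap: 21.0
```

Contact is at +7.6 N, at the same TCP height as the grasp. I release slowly and retreat straight up.

```bash
python3 -m jog '[[0,0,0,0,0,0],[0,0,0,0,0,0],[0,0,0,0,0,0],[0,0,0,0,0,0],[0,0,0,0,0,0],[0,0,0,0,0,0],[0,0,0,0,0,0],[0,0,0,0,0,0]]' 1; python3 -m jog '[[0,0,-0.06,0,0,0],[0,0,-0.14,0,0,0],[0,0,-0.25,0,0,0],[0,0,-0.4,0,0,0],[0,0,-0.55,0,0,0],[0,0,-0.6,0,0,0],[0,0,-0.6,0,0,0],[0,0,-0.6,0,0,0]]'
python3 -c "
from h import *
snap('wrist','w11');snap('side','s11');snap('top','t11')
row([250,400,200],[180,0,115.9])"
```

```text
time: 11.75
tool_pos: [468.5, 216.2, 15.1]
tcp_rot: [-179.9, -0.1, 115.9]
ft_force: [-0.4, -0.4, 0.3]
finger_gap: 85.5
time: 12.55
tool_pos: [468.5, 215.9, 164.6]
tcp_rot: [-179.9, -0.1, 115.9]
ft_force: [0.3, -0.3, -0.6]
finger_gap: 85.6
pos [467.6 215.5 163. ] [-1.7973e+02 -1.3000e-01  1.1592e+02] row [1.0443, -0.461, -0.1435, -0.0015, -0.0007, 0.0001] t 12.7
```

View pics/w11.png

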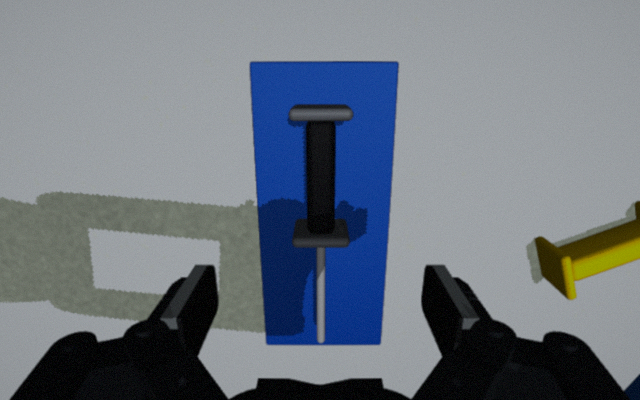

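View pics/s11.png

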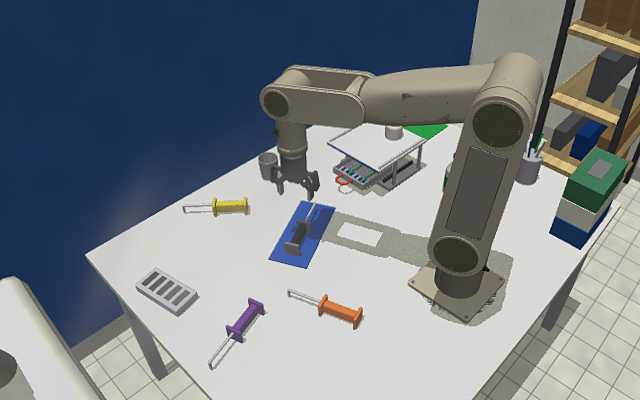

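View pics/t11.png

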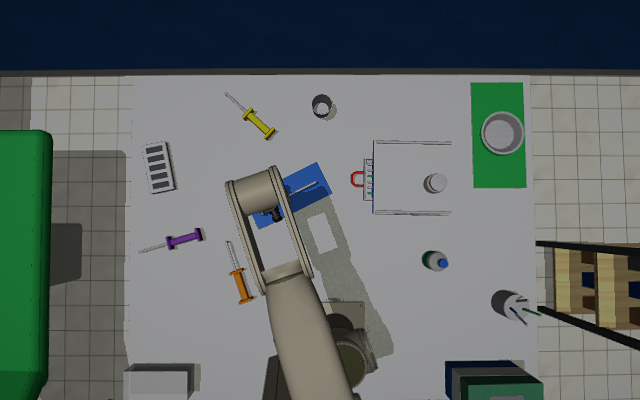

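```bash
python3 - <<'E'
from h import *
s=load('w11')
M=np.array([onz(s,p,6) for p in [(250,62),(398,62),(381,345),(267,345)]]); c=M.mean(0)
x=(M[2]+M[3]-M[0]-M[1]);x/=np.linalg.norm(x);y=np.array([-x[1],x[0],0])
for n,p,z in [('tip',(321,339),42),('back guard',(320.5,107),56),('fguard',(320.5,222),56),('fg',(320.5,244),56)]:
  d=onz(s,p,z)-c; print(n,round(d@x,1),round(d@y,1))
t=load('t11');q=onz(t,(317.5,182),46);print('tip world',q, (q-[493.1,166.3,46])@[.437,-.9,0])
E
```

```text
tip 110.5 -3.5
back guard -114.9 -3.3
fguard -21.1 -3.6
fg -0.9 -3.7
tip world [537.50556494  57.35123734  46.        ] 117.45911827153037
```

The tip is at mat x≈110, y≈−4 (limits ±150 and ±65). The tray is still out, and the cup, jar and bottle are at the same pixels as at the start.

```bash
python3 -c "
from bench import r
print(r.hand_in())"
```

```text
the job is handed in; nothing more can be done
None
```

The job is handed in. I lifted the black hook off the blue mat, set its prong into the red loop under the ledge and drew the tray out. I then lifted the prong clear and stood the hook back on the mat. It used about 13 s of the 54 s allowed.

**Last checks:**
- **Tray:** with the prong still in the loop, the top camera put the front rim about 22 mm past the ledge's front edge (`tray_slide` about 0.107). The pictures after unhooking show it still out.
- **Hook:** it stands upright, with the prong at mat x ≈ 110 mm, y ≈ −4 mm by the wrist camera. The handle is at about x ≈ −55 mm.
- **Bystanders:** the cup, jar and bottle are at their starting pixels in the last top picture, judged by eye.
- **Gripper:** it is open, about 165 mm above the counter, and touches nothing.

**What disagreed:**
- The side camera put the ledge edge about 3 mm from where the top camera did. I placed the loop by the side camera, where my overlay of the prong fitted.
- The top view gave the prong's mat x as about 117 mm against 110 mm. Both are well inside the limit of 150 mm.

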